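# Clip the stone chisels back into the tool rack

### The arm

A 6-joint arm with a two-finger parallel gripper is mounted at the origin on the work surface. World frame = base frame: x ahead of the robot, y to its left, z up, the work surface at z = 0. Lengths are in mm, angles in rad, forces in N, time in s.
With the tool pointing down it reaches from about 350 to 975 mm from the base axis. Payload 7.1 kg.
Tool frame: the origin (TCP) lies between the finger pads; the fingertips stand 19 mm ahead of it and the grasp point (between the pads) is the TCP (ctrl.tcp_to_tips is the distance from the TCP to the fingertips, in mm); z points along the fingers, y is the line along which they close (so a half turn about z gives the same grasp; the last joint's range is limited). The gripper opens to 88 mm and grips with 3 to 60 N. Pads are 20 mm wide; open, the fingers measure 115 mm over their backs; the gripper's body (75 mm by 178 mm) begins 61 mm behind the grasp point.
Start: joints at [-1.287, 0.423, 1.63, -0, 1.089, -0.019], TCP at [186.389, -596.543, 201.875] pointing down, gripper open.
Joint ranges: [-3, 3], [-0.9, 2.11], [0.09, 2.58], [-1.31, 4.45], [0.11, 2.69], [-2.54, 2.54]. Speed limits (rad/s): [2.39, 2.39, 3.01, 3.14, 3.14, 3.14].

### API

Orientations are given as a rotation vector (axis times angle).
In Python, from workcell import status, optics, ctrl gives the robot as it stands. The module is installed in compiled form; this text tells all that it offers.
- The arm moves only by the shell command python3 -m inch 'ROWS'. ROWS is JSON, a list that holds one entry, the list of rows, each a list of 7 numbers: the shift along the tool's x, y, z in mm, then the turn, a rotation vector about the tool's x, y, z in rad, then the opening in per cent of the stroke, from 0 (shut) to 100 (fully open). A call has 1 to 20 rows; each row is the pose to reach, as a shift and turn from the pose commanded when the call began, along the tool's axes at that moment; what a row does not reach only later rows make up. A row lasts 1/10 s, in which the tool goes at most 50 mm and 8.59 degrees, less where a joint would pass 70% of its speed; a pose out of reach is approached as far as the arm can. A call with a gripper value outside its range is refused whole. The fingers move at their own pace and stop on an object; the grip force is fixed at half the most. Time passes only in rows, so rows that repeat a pose let the fingers close. It gives the time, the measured TCP pose, the force, the opening and the grip force at its end, in the units of the state.
- status.get_obs(): the state, without advancing time (a new reading comes with each control period).
- optics.get_image(name): name is "side" or "top"; returns a dict with "frame" (400x640x3 uint8, red, green, blue), "fx", "fy", "cx", "cy" (pixels), "rvec" (rotation vector, rad) and "tvec" (3), from world to camera coordinates, as OpenCV has them. Camera axes: x right, y down, z forward; pixel columns grow to the right and rows downward; lengths in mm; the calibration is good to about 2 mm. A picture is of the moment at which its call begins. There is no depth.
- ctrl.close_job(): hands the job in; it is judged then, once.
The state is a dict: "t": time; "qpos": joint angles; "qvel": joint speeds; "joint_torque": joint torques, N m; "ee_pos": TCP position; "orientation": TCP orientation; "ft_force": force on the tool from outside, world axes, zero at the start; "moment": the same for the moment, N m; "width": finger opening in mm; "grasp_force": force on a finger pad.
Only numpy, scipy, OpenCV 4.12 (cv2) and the standard library are available. Lean on these libraries where they do the work, as an engineer would, in place of code of your own. Each camera call takes 0.05 s, during which the arm holds its last target. There are 200 camera calls.

### The job

Put the two steel stone chisels lying on the wooden battens back into the clip rack: press each one down, level, into a free place of its own until both its spring clips have snapped over the bar and it is fully home, with the middle of the chisel midway between the two rails. Either chisel may take either place and point either way. Do not drop them, and leave the wood-handled rasp where it lies.

Things in the scene. Friction and masses are not known exactly. Their poses are not given: they have to be found in the camera images.
- broad_chisel: Broad chisel: octagonal steel bar 16 mm across flats, 220 mm long, 0.15 to 0.3 kg. Origin: on its axis at mid-length; x along it to the working end (x = 78 to 110 mm), which is a flat blade 40 wide, 7 thick. Starts lying across two wooden battens 40 mm high, 70 mm apart: axis level, 48 mm above the bench, mid-length free for fingers, 100 to 130 mm beside the other chisel.
- point_chisel: Point chisel: octagonal steel bar 16 mm across flats, 220 mm long, 0.15 to 0.3 kg. Origin: on its axis at mid-length; x along it to the working end (x = 78 to 110 mm), which tapers to a point. Starts lying across two wooden battens 40 mm high, 70 mm apart: axis level, 48 mm above the bench, mid-length free for fingers, 100 to 130 mm beside the other chisel.
- rack: Fixed. Board 160 x 240 x 12 mm, origin centre of its underside. Rails along y at x = -42, +42 mm, 66 mm clear between. Places at y = +55 and -55 mm: a sprung 2-jaw clip on each rail, open upward, flared mouth 30 mm wide at height 85. Chisel enters level along rack x; resists (10 to 20 N in all) from axis height 75 mm; home on the clip floors: axis at 60 mm.
- rasp: Bystander: flat steel rasp with a light wooden handle, 300 mm long, 20 mm high, lying on the bench beyond the work. Origin on the bench near its middle; x along it towards the blade's end. Not to be moved.
Things that resemble listed ones, but are neither listed nor needed, are in the scene too. Leave any purple look-alike of the point_chisel alone.

How it is judged (in metres and radians):
At the end, for the whole second after the job is handed in: Each chisel rests snapped home in its own rack place: bar axis 60 mm (55 to 65.5) above the rack's underside, within 7 mm sideways of the place's centre line, middle within 25 mm of midway between the rails, within 10 degrees of the rack's x axis (either way round), at rest ((((x of broad_chisel in the frame of rack between -0.025 and 0.025 m and y of broad_chisel in the frame of rack between 0.048 and 0.062 m and z of broad_chisel in the frame of rack between 0.055 and 0.0655 m and angle between the x axis of broad_chisel and the x axis of rack, either way round below 0.17 rad and linear speed of broad_chisel below 0.02 m/s) and (x of point_chisel in the frame of rack between -0.025 and 0.025 m and y of point_chisel in the frame of rack between -0.062 and -0.048 m and z of point_chisel in the frame of rack between 0.055 and 0.0655 m and angle between the x axis of point_chisel and the x axis of rack, either way round below 0.17 rad and linear speed of point_chisel below 0.02 m/s)) or ((x of broad_chisel in the frame of rack between -0.025 and 0.025 m and y of broad_chisel in the frame of rack between -0.062 and -0.048 m and z of broad_chisel in the frame of rack between 0.055 and 0.0655 m and angle between the x axis of broad_chisel and the x axis of rack, either way round below 0.17 rad and linear speed of broad_chisel below 0.02 m/s) and (x of point_chisel in the frame of rack between -0.025 and 0.025 m and y of point_chisel in the frame of rack between 0.048 and 0.062 m and z of point_chisel in the frame of rack between 0.055 and 0.0655 m and angle between the x axis of point_chisel and the x axis of rack, either way round below 0.17 rad and linear speed of point_chisel below 0.02 m/s)))); the robot touches nothing.
It fails at once if a chisel is dropped: touching nothing with its middle more than 95 mm above the bench ((height (world z) of broad_chisel above 0.095 m and contact force between broad_chisel and anything else below 0.05 N) or (height (world z) of point_chisel above 0.095 m and contact force between point_chisel and anything else below 0.05 N)).
It fails at once if the rasp is moved by more than 40 mm (distance of rasp from where it was at the start of the episode above 0.04 m).
It also fails if it takes over 72 s, if anything falls off the work surface, if the arm or the gripper's body presses on something with over 40 N, if the wrist force passes 120 N, or if a joint passes its speed limit or range.

## Working session

There is one attempt and no reset: what is moved stays moved. The work goes in short steps, Python scripts to look and compute and a shell command to move; the robot and the scene stay as the last step left them, time stands still between calls to the robot, and variables do not carry over. Pictures are saved under pics/ and viewed, at most 10 in all, crops included, and the job is handed in when it is done.

```bash
mkdir -p pics
python3 - <<'E'
from workcell import status, optics, ctrl
import cv2
for n in("top","side"):
    d=optics.get_image(n); cv2.imwrite(f"pics/{n}0.png",d["frame"][:,:,::-1])
    print(n,d["fx"],d["cx"],d["cy"],d["rvec"],d["tvec"])
o=status.get_obs(); print(o)
E
```

```text
top 464.7964928867425 319.0709213944991 193.64221029393013 [ 2.09834464 -2.13734416  0.20222826] [  43.80029041  526.62193301 1025.79331929]
side 477.29212452328215 318.4696093528736 209.92365016997476 [ 0.11837736 -2.85543342  1.26831625] [ 512.38509882   54.15749177 1337.57942678]
{'t': 0.1, 'qpos': array([-1.28698923e+00,  4.23774958e-01,  1.63061316e+00, -3.25235510e-06,
        1.08861929e+00, -1.89857883e-02]), 'qvel': array([ 6.35459932e-04, -2.58242410e-03, -2.49660941e-03, -1.26430606e-03,
        1.21947091e-04, -7.69778935e-05]), 'joint_torque': array([-1.78349178e-04, -5.45613277e+01, -2.74325645e+01,  6.45362749e-02,
        1.88004639e-02, -4.87894908e-06]), 'ee_pos': array([ 186.24713488, -596.036036  ,  201.17304439]), 'orientation': array([-3.10427100e+00, -4.73601974e-01,  2.97748832e-04]), 'ft_force': array([-0.80265528,  0.49493979, -0.61490535]), 'moment': array([-0.00075312, -0.03020012,  0.01952145]), 'grasp_force': 0.0, 'width': 88.02147146018567}
```

View pics/top0.png

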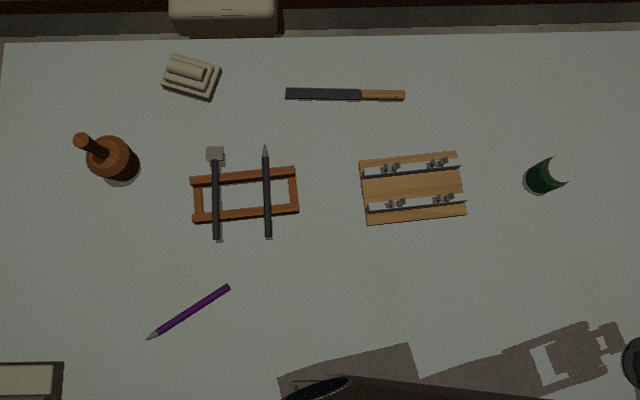

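View pics/side0.png

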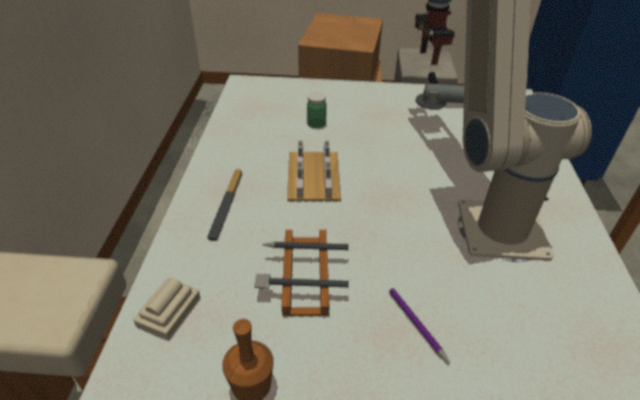

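The top view shows the broad chisel from about (215,147) to (217,239), the point chisel from (265,146) to (269,237), and the rack with corners near (360,160), (457,151), (467,215) and (367,225). The purple look-alike is at (190,312) and the rasp at (345,95). I'll enlarge the work area to refine these.

```bash
cat > h.py <<'E'
import numpy as np, cv2
from workcell import status, optics, ctrl
def ray(d,uv,z):
    R=cv2.Rodrigues(np.array(d["rvec"],float))[0]; t=np.array(d["tvec"],float); C=-R.T@t
    v=R.T@np.array([(uv[0]-d["cx"])/d["fx"],(uv[1]-d["cy"])/d["fy"],1]); return C+v*(z-C[2])/v[2]
def proj(d,P):
    K=np.array([[d["fx"],0,d["cx"]],[0,d["fy"],d["cy"]],[0,0,1.]])
    return cv2.projectPoints(np.array(P,float).reshape(-1,3),np.array(d["rvec"],float),np.array(d["tvec"],float),K,None)[0].reshape(-1,2)
def crop(d,x,y,w,h,s,name):
    f=cv2.resize(d["frame"][y:y+h,x:x+w,::-1],None,fx=s,fy=s,interpolation=cv2.INTER_CUBIC)
    cv2.imwrite(name,cv2.convertScaleAbs(f,alpha=1.5))
E
python3 - <<'E'
from h import *
d=optics.get_image("top")
crop(d,180,135,300,115,2.66,"pics/c1.png")
crop(d,350,140,130,95,6,"pics/c2.png")
g=d["frame"].astype(int)
for n,(a,b) in dict(broad=(203,230),point=(255,280)).items():
    pts=[]
    for v in list(range(189,204))+list(range(222,234)):   # bar portion off battens
        row=g[v,a:b]; m=(row.max(1)<75)
        if m.any(): pts.append((a+np.nonzero(m)[0].mean(),v,m.sum()))
    pts=np.array(pts); k=np.polyfit(pts[:,1],pts[:,0],1); print(n,k,pts[:,2])
    P=[ray(d,(np.polyval(k,v),v),48) for v in(180,230)]
    print(P, np.degrees(np.arctan2(*(P[0]-P[1])[1::-1])))
E
```

```text
broad [6.82702630e-03 2.14225532e+02] [ 8.  9.  8.  8.  8.  9.  8.  8.  8.  9.  9.  8.  8.  9.  8. 19. 16.  9.
  9.  8.  9.  8.  9.  8.  9.  9.  8.]
[array([565.13097884, 276.05223143,  48.        ]), array([447.55784324, 272.31938636,  48.        ])] 1.818480446352019
point [4.91616937e-02 2.56750118e+02] [7. 7. 7. 7. 7. 7. 7. 8. 8. 8. 7. 7. 8. 7. 7. 7. 8. 7. 8. 7. 7. 7. 7. 7.
 7. 7. 7.]
[array([562.88682379, 158.60608269,  48.        ]), array([445.33844809, 152.46936631,  48.        ])] 2.9884635807330935
```

View pics/c1.png

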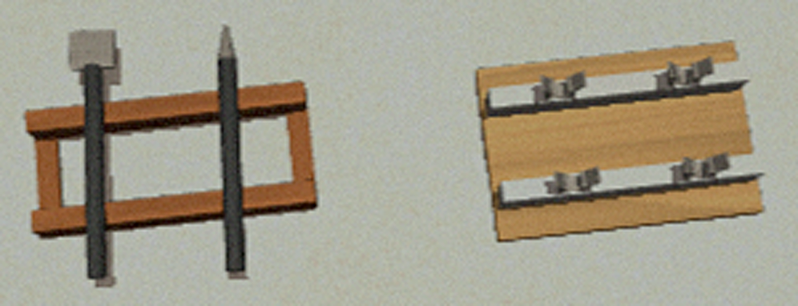

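View pics/c2.png

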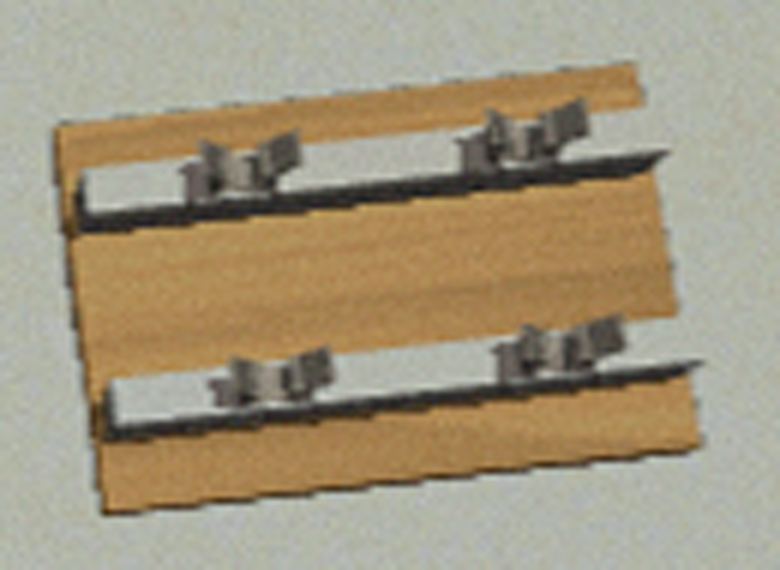

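```bash
cat >> h.py <<'E'
def chisel(n,d,k):
    pass
E
python3 - <<'E'
from h import *
from scipy.optimize import least_squares
d=optics.get_image("top"); s=optics.get_image("side")
px=lambda p:((np.array(p)+.5)/6-.5+[350,140])
C=[ray(d,px(p),12)[:2] for p in [(57,125),(103,512),(703,447),(637,65)]]
C=np.array(C); print(C.round(1), [np.linalg.norm(C[i]-C[i-1]).round(1) for i in range(4)])
loc=np.array([[80,120],[-80,120],[-80,-120],[80,-120]])
def T(p,l): c,S=np.cos(p[2]),np.sin(p[2]); return np.array(p[:2])+np.asarray(l)[:,:2]@np.array([[c,S],[-S,c]])
r=least_squares(lambda p:(T(p,loc)-C).ravel(),[520,-150,0.1]); print(r.x,np.degrees(r.x[2]),r.fun.round(1))
np.save("rack.npy",r.x)
# overlay: mouths at z=85, home points at 60
def pts(l,z): return np.c_[T(r.x,l),np.full(len(l),z)]
m=[[a,b+e] for a in(42,-42) for b in(55,-55) for e in(-15,15)]
for n,q,(x,y,w,h) in(("top",d,(350,140,130,95)),("side",s,(270,130,90,80))):
    f=cv2.resize(q["frame"][y:y+h,x:x+w,::-1],None,fx=6,fy=6,interpolation=cv2.INTER_CUBIC); f=cv2.convertScaleAbs(f,alpha=1.5)
    for P,c in((pts(m,85),(0,0,255)),(pts(loc,12),(255,0,0))):
        for u in proj(q,P): cv2.circle(f,tuple(int(v) for v in ((u-[x,y]+.5)*6-.5)),4,c,1)
    cv2.imwrite(f"pics/o_{n}.png",f)
a=cv2.imread("pics/o_top.png");b=cv2.imread("pics/o_side.png")
H=max(a.shape[0],b.shape[0]); cv2.imwrite("pics/o.png",cv2.resize(np.hstack([np.pad(i,((0,H-i.shape[0]),(0,0),(0,0))) for i in(a,b)]),(800,int(800*H/(a.shape[1]+b.shape[1])))))
# chisels ends
for n,e in dict(broad=[(215.2,147),(216.0,239.5)],point=[(264.5,145.5),(268.3,237)]).items():
    P=[ray(d,u,48) for u in e]; print(n,np.round(P,1),np.linalg.norm(P[0]-P[1]),(P[0]+P[1])/2)
E
```

```text
[[ 615.7  -64.8]
 [ 457.4  -77.5]
 [ 478.9 -316.2]
 [ 636.4 -301.8]] [np.float64(237.9), np.float64(158.9), np.float64(239.7), np.float64(158.2)]
[ 5.47085690e+02 -1.90081121e+02  8.75866541e-02] 5.018345621980515 [ 0.6  1.2 -0.5 -0.  -1.  -0.4  0.9 -0.8]
broad [[645.5 278.7  48. ]
 [425.8 271.3  48. ]] 219.86901933480033 [535.63755312 274.99120277  48.        ]
point [[646.9 161.6  48. ]
 [429.3 151.9  48. ]] 217.8700099227169 [538.10254567 156.7197432   48.        ]
```

View pics/o.png

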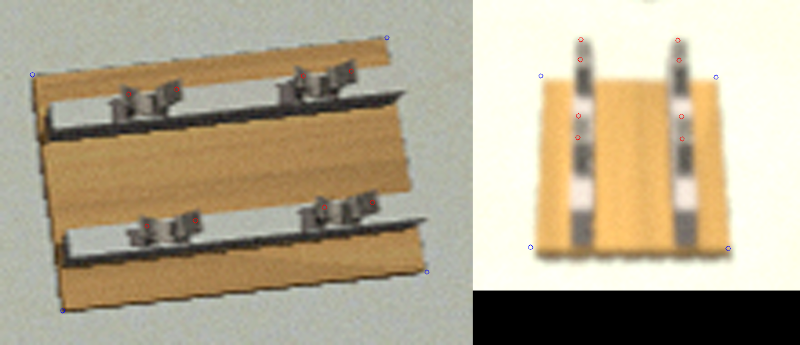

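The rack fit agrees with the image: centre (547,-190), yaw 5.0°. The broad chisel is at (535.6,275), yaw 1.9°, and the point chisel at about (538.5,157), yaw 2.9°. First I'll work out the approach.

```bash
cat > go.py <<'E'
# usage: go.py x y z yawdeg -> shift and turn in tool axes from the present pose
import sys
from h import *
from scipy.spatial.transform import Rotation as R
o=status.get_obs(); r=R.from_rotvec(o["orientation"]); x,y,z,a=map(float,sys.argv[1:])
g=R.from_euler("z",a,degrees=True)*R.from_rotvec([np.pi,0,0])
print("shift",r.inv().apply(np.array([x,y,z])-o["ee_pos"]).round(1),"turn",(r.inv()*g).as_rotvec().round(4),
 "t",round(o["t"],2),"pos",o["ee_pos"].round(1),"yaw",np.degrees(np.arctan2(*r.as_matrix()[1::-1,0])).round(2),"F",o["ft_force"].round(1),"w",round(o["width"],1),"g",round(o["grasp_force"],1))
E
python3 go.py 535.6 275 202 1.9
```

```text
shift [ 593.2 -727.5    0. ] turn [-7.000e-04  1.000e-04  2.696e-01] t 0.25 pos [ 186.3 -596.3  201.5] yaw 17.35 F [ 0.4 -0.   0. ] w 87.6 g 0.0
```

```bash
python3 -m inch '[[[593,-727.5,0,0,0,0.27,100],[593,-727.5,0,0,0,0.27,100],[593,-727.5,0,0,0,0.27,100],[593,-727.5,0,0,0,0.27,100],[593,-727.5,0,0,0,0.27,100],[593,-727.5,0,0,0,0.27,100],[593,-727.5,0,0,0,0.27,100],[593,-727.5,0,0,0,0.27,100],[593,-727.5,0,0,0,0.27,100],[593,-727.5,0,0,0,0.27,100],[593,-727.5,0,0,0,0.27,100],[593,-727.5,0,0,0,0.27,100],[593,-727.5,0,0,0,0.27,100],[593,-727.5,0,0,0,0.27,100],[593,-727.5,0,0,0,0.27,100],[593,-727.5,0,0,0,0.27,100],[593,-727.5,0,0,0,0.27,100],[593,-727.5,0,0,0,0.27,100],[593,-727.5,0,0,0,0.27,100],[593,-727.5,0,0,0,0.27,100]]]'; python3 go.py 535.6 275 46 1.9
```

```text
t: 2.25
ee_pos: [536.9, 278.9, 201.7]
orientation: [-3.14, -0.057, -0.003]
ft_force: [0.0, -0.2, 0.3]
width: 88.1
grasp_force: 0.0
shift [ -1.7   4.1 155.7] turn [-0.0015 -0.0017  0.0031] t 2.25 pos [536.9 278.9 201.7] yaw 2.08 F [ 0.  -0.2  0.3] w 88.1 g 0.0
```

```bash
python3 -m inch '[[[0,0,40,0,0,0,100],[0,0,80,0,0,0,100],[0,0,115,0,0,0,100],[0,0,140,0,0,0,100],[0,0,152,0,0,0,100],[0,0,155,0,0,0,100],[0,0,155,0,0,0,100],[0,0,155,0,0,0,100]]]'; python3 go.py 535.6 275 47 1.9
python3 - <<'E'
from h import *
a=optics.get_image("top");b=optics.get_image("side")
crop(a,170,130,130,120,3,"pics/a.png");crop(b,230,180,130,150,3,"pics/b.png")
A=cv2.imread("pics/a.png");B=cv2.imread("pics/b.png");cv2.imwrite("pics/g1.png",np.hstack([np.pad(A,((0,90),(0,0),(0,0))),B]))
E
```

```text
t: 3.05
ee_pos: [536.5, 275.0, 48.3]
orientation: [-3.14, -0.051, -0.003]
ft_force: [-0.6, 1.0, 0.2]
width: 87.7
grasp_force: 0.0
shift [-0.9 -0.   1.3] turn [-0.0009 -0.0021 -0.0005] t 3.05 pos [536.5 275.   48.3] yaw 1.87 F [-0.6  1.   0.2] w 87.7 g 0.0
```

View pics/g1.png

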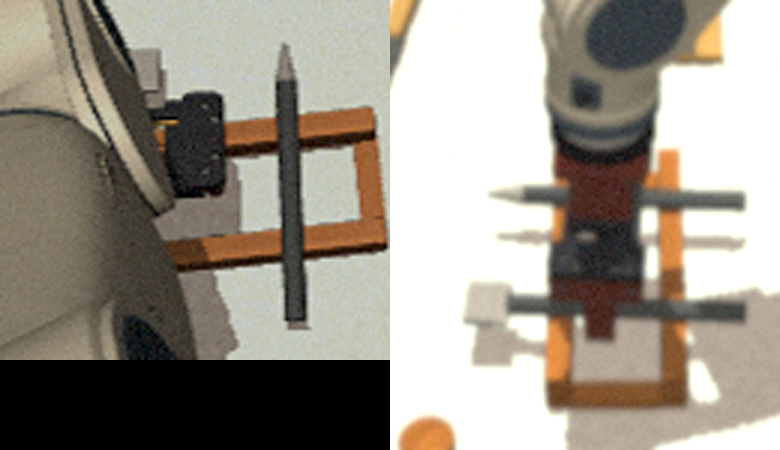

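The fingers straddle the broad chisel at mid-length, between the battens. Next I'll close the gripper.

```bash
python3 -m inch '[[[0,0,0,0,0,0,0],[0,0,0,0,0,0,0],[0,0,0,0,0,0,0],[0,0,0,0,0,0,0],[0,0,0,0,0,0,0],[0,0,0,0,0,0,0],[0,0,0,0,0,0,0],[0,0,0,0,0,0,0],[0,0,0,0,0,0,0],[0,0,0,0,0,0,0],[0,0,0,0,0,0,0],[0,0,0,0,0,0,0]]]'; python3 go.py 551.9 -244.9 200 5.0
```

```text
t: 4.35
ee_pos: [535.5, 274.7, 46.8]
orientation: [3.141, 0.051, -0.0]
ft_force: [-0.3, 0.3, -0.4]
width: 0.5
grasp_force: 0.0
shift [  -0.6  519.8 -153.2] turn [ 0.      0.0001 -0.0545] t 4.35 pos [535.5 274.7  46.8] yaw 1.88 F [-0.3  0.3 -0.4] w 0.5 g 0.0
```

The width reads 0.5 mm, so nothing is gripped. I'll look at what happened.

Run:
```python
from h import *
a=optics.get_image("top");b=optics.get_image("side")
crop(a,170,130,130,120,3,"pics/a.png");crop(b,240,200,130,120,6,"pics/b.png")
B=cv2.imread("pics/b.png")
o=status.get_obs()["ee_pos"]
print(proj(b,[o,o-[0,0,19],[535,275,48],[425.8,271.3,48],[645.5,278.7,48]]).round(1), proj(a,[o,[535,275,48]]).round(1))
cv2.imwrite("pics/g2.png",B[:590])
```

```text
[[300.9 281.6]
 [301.  286.7]
 [301.1 281.4]
 [347.5 283.4]
 [254.4 279.3]] [[215.8 192.5]
 [215.6 192.6]]
```

View pics/g2.png

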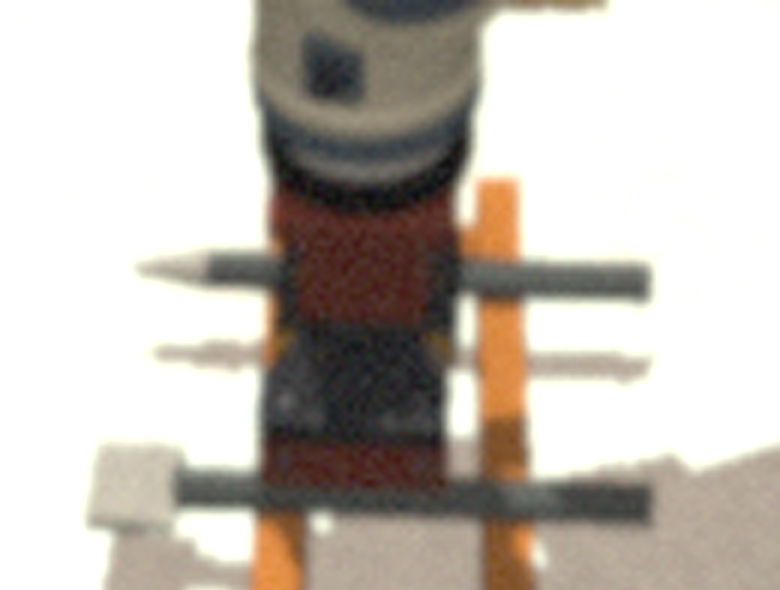

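Run:
```python
from h import *
b=optics.get_image("side"); a=optics.get_image("top")
print("open tip back, front",proj(b,[[536,332,29],[536,319,29]]).round(1)," seen 299.3,292.7")
print("body near edge", proj(b,[[498,364,108],[573,364,108],[498,312,108],[573,312,108],[498,312,170],[573,312,170]]).round(1),"seen u 284-314 v 281")
print("closed finger tip near face",proj(b,[[535,288,28],[535,288,108]]).round(1))
R=cv2.Rodrigues(b["rvec"])[0]; print("cam",-R.T@b["tvec"])
```

```text
open tip back, front [[298.2 306. ]
 [298.8 301.4]]  seen 299.3,292.7
body near edge [[313.9 297.1]
 [279.  294.6]
 [315.9 278.2]
 [282.2 275.9]
 [316.3 259.4]
 [281.2 257. ]] seen u 284-314 v 281
closed finger tip near face [[300.6 291.1]
 [300.4 268.8]]
cam [454.98088306 992.55738222 928.66166358]
```

```bash
python3 -m inch '[[[0,0,-20,0,0,0,0],[0,0,-40,0,0,0,0],[0,0,-60,0,0,0,0],[0,0,-80,0,0,0,0],[0,0,-90,0,0,0,0],[0,0,-90,0,0,0,0],[0,0,-90,0,0,0,0],[0,0,-90,0,0,0,0]]]'
python3 - <<'E'
from h import *
print(ctrl.tcp_to_tips, status.get_obs()["ee_pos"])
b=optics.get_image("side"); a=optics.get_image("top")
o=status.get_obs()["ee_pos"]
crop(b,250,190,100,110,4,"pics/b.png"); crop(a,185,130,95,110,4,"pics/a.png")
cv2.imwrite("pics/g3.png",np.hstack([cv2.imread("pics/a.png"),cv2.imread("pics/b.png")]))
P=lambda y,z,x=0:o+[x,y,z]
print("side tip",proj(b,[P(13,-19)]),"wing near bottom",proj(b,[P(89,61,-37),P(89,61,37)]),"top: wing right edge",proj(a,[P(-89,61,-37),P(-89,61,37),P(-89,110,-37),P(-89,110,37)]))
E
```

```text
t: 5.35
ee_pos: [534.8, 274.3, 135.7]
orientation: [3.14, 0.052, -0.003]
ft_force: [-0.5, 0.1, -0.6]
width: 0.4
grasp_force: 0.0
19.0 [534.75511831 274.3181724  135.71160278]
side tip [[300.39626911 266.03505449]] wing near bottom [[314.49560733 269.47507004]
 [277.90005714 266.95505435]] top: wing right edge [[243.2625265  195.48299271]
 [243.75637579 159.6810686 ]
 [238.98710696 190.6017136 ]
 [239.57560616 152.95461147]]
```

View pics/g3.png

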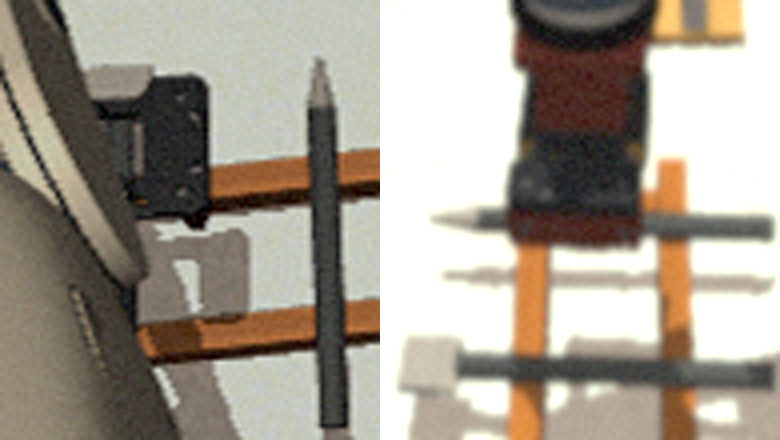

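The gripper shows about 17 px (several cm) higher in the side view than the reported TCP implies, and the top view agrees. The tips passed above the bar. I'll find the true height by gently touching the bar with closed fingers.

```bash
python3 -m inch '[[[0,0,25,0,0,0,0],[0,0,50,0,0,0,0],[0,0,75,0,0,0,0],[0,0,88,0,0,0,0],[0,0,90,0,0,0,0],[0,0,92,0,0,0,0],[0,0,94,0,0,0,0]]]' | grep -E "ee_pos|force"
python3 -m inch '[[[0,0,2,0,0,0,0],[0,0,4,0,0,0,0]]]'| grep -E "ee_pos|force"
```

```text
ee_pos: [536.3, 275.1, 43.7]
ft_force: [-0.9, -0.9, 0.1]
grasp_force: 0.0
ee_pos: [535.9, 274.9, 39.6]
ft_force: [-0.3, -0.1, -0.4]
grasp_force: 0.0
```

```bash
python3 -m inch '[[[0,0,2,0,0,0,0],[0,0,4,0,0,0,0]]]'| grep -E "ee_pos|ft_force"
```

```text
ee_pos: [535.9, 274.9, 36.2]
ft_force: [-6.2, -3.2, 27.9]
```

```bash
python3 -m inch '[[[0,0,2,0,0,0,0],[0,0,4,0,0,0,0]]]'| grep -E "ee_pos|ft_force"
```

```text
ee_pos: [536.1, 275.2, 35.7]
ft_force: [-18.5, -6.9, 61.3]
```

Contact came at a reading of about 36.7, where a true TCP height of 75 was expected (bar top at 56 plus 19 to the tips). So the tool sits about 38 mm higher than reported. The xy position agrees with the top view. I'll back off, open, go down and grip.

```bash
python3 -m inch '[[[0,0,-15,0,0,0,100],[0,0,-30,0,0,0,100],[0,0,-30,0,0,0,100],[0,0,-30,0,0,0,100],[0,0,-30,0,0,0,100],[0,0,-30,0,0,0,100],[0,0,-30,0,0,0,100],[0,0,-30,0,0,0,100],[0,0,-30,0,0,0,100],[0,0,-15,0,0,0,100],[0,0,0,0,0,0,100],[0,0,10,0,0,0,100],[0,0,18,0,0,0,100],[0,0,22,0,0,0,100],[0,0,22,0,0,0,100]]]'
python3 -m inch '[[[0,0,0,0,0,0,0],[0,0,0,0,0,0,0],[0,0,0,0,0,0,0],[0,0,0,0,0,0,0],[0,0,0,0,0,0,0],[0,0,0,0,0,0,0],[0,0,0,0,0,0,0],[0,0,0,0,0,0,0],[0,0,0,0,0,0,0],[0,0,0,0,0,0,0]]]'
```

```text
t: 8.25
ee_pos: [535.0, 274.5, 8.0]
orientation: [3.141, 0.052, -0.002]
ft_force: [-0.3, 0.4, 0.2]
width: 88.0
grasp_force: 0.0
t: 9.25
ee_pos: [535.5, 274.7, 8.9]
orientation: [-3.141, -0.052, -0.0]
ft_force: [-0.1, 0.2, -0.5]
width: 16.6
grasp_force: 30.0
```

```bash
python3 -m inch '[[[0,0,-10,0,0,0,0],[0,0,-30,0,0,0,0],[0,0,-55,0,0,0,0],[0,0,-80,0,0,0,0],[0,0,-100,0,0,0,0],[0,8,-110,0,0,-0.005,0],[0,25,-110,0,0,-0.01,0],[0,55,-110,0,0,-0.02,0],[0,95,-110,0,0,-0.03,0],[0,135,-110,0,0,-0.04,0],[0,175,-110,0,0,-0.05,0],[0,215,-110,0,0,-0.054,0],[0,255,-110,0,0,-0.054,0],[0,295,-110,0,0,-0.054,0],[0,335,-110,0,0,-0.054,0],[0,375,-110,0,0,-0.054,0],[0,415,-110,0,0,-0.054,0],[0,450,-110,0,0,-0.054,0],[0,480,-110,0,0,-0.054,0],[0,500,-110,0,0,-0.054,0]]]'
python3 -m inch '[[[0,8,0,0,0,0,0],[0,14,0,0,0,0,0],[0,18,0,0,0,0,0],[0,20,0,0,0,0,0],[0,20,0,0,0,0,0],[0,20,0,0,0,0,0],[0,20,0,0,0,0,0],[0,20,0,0,0,0,0]]]' | grep -E "t:|grasp|width|ft_f"; python3 go.py 551.9 -244.9 70 5.0
python3 - <<'E'
from h import *
b=optics.get_image("side"); a=optics.get_image("top"); o=status.get_obs()["ee_pos"]
c,s=np.cos(.0876),np.sin(.0876)
bar=[o+[c*k,s*k,38] for k in(-110,0,110)]
print("side",proj(b,bar).round(1).tolist(),"top",proj(a,bar).round(1).tolist())
A=cv2.resize(a["frame"][130:240,340:480,::-1],None,fx=2.8,fy=2.8,interpolation=3);B=cv2.resize(b["frame"][95:205,250:390,::-1],None,fx=2.8,fy=2.8,interpolation=3)
cv2.imwrite("pics/g4.png",cv2.convertScaleAbs(np.hstack([A,B]),alpha=1.4))
E
```

```text
t: 11.25
ee_pos: [550.9, -227.5, 118.6]
orientation: [-3.139, -0.134, 0.001]
ft_force: [0.0, 0.0, -2.7]
width: 16.6
grasp_force: 30.0
t: 12.05
ft_force: [0.1, -0.3, -2.2]
width: 16.9
grasp_force: 30.0
shift [-1.8  0.1 48.9] turn [-0.  0.  0.] t 12.05 pos [ 553.6 -244.6  118.9] yaw 5.0 F [ 0.1 -0.3 -2.2] w 16.9 g 30.0
side [[348.8, 123.7], [312.3, 123.4], [275.8, 123.1]] top [[459.6, 220.8], [451.1, 169.2], [442.9, 119.8]]
```

View pics/g4.png

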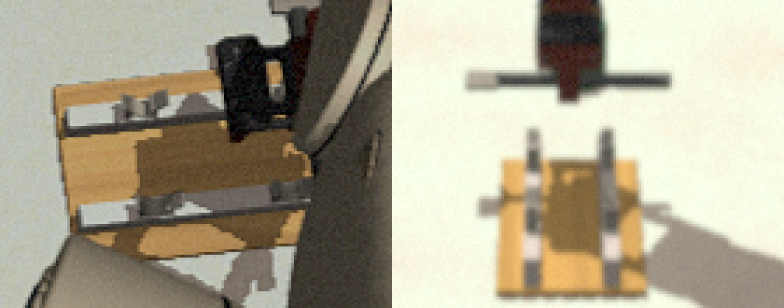

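The held bar shows in the side view at (277–349, 123), level, against a predicted (276–349, 123.4). This confirms the 38 mm height offset and the alignment over the rack. Next I'll lower it and press.

```bash
python3 -m inch '[[[0,0,10,0,0,0,0],[0,0,30,0,0,0,0],[0,0,50,0,0,0,0],[0,0,65,0,0,0,0],[0,0,74,0,0,0,0],[0,0,78,0,0,0,0],[0,0,80,0,0,0,0],[0,0,82,0,0,0,0],[0,0,84,0,0,0,0],[0,0,86,0,0,0,0],[0,0,88,0,0,0,0],[0,0,90,0,0,0,0],[0,0,92,0,0,0,0]]]'; python3 go.py 551.9 -244.9 20.9 5.0
python3 -m inch '[[[0,0,2,0,0,0,0],[0,0,4,0,0,0,0],[0,0,6,0,0,0,0],[0,0,6,0,0,0,0]]]'; python3 go.py 551.9 -244.9 20.9 5.0
```

```text
t: 13.45
ee_pos: [555.2, -245.1, 28.8]
orientation: [3.138, 0.136, 0.005]
ft_force: [0.7, 3.3, 5.0]
width: 16.7
grasp_force: 30.0
shift [-3.3 -0.5  7.9] turn [ 0.0011 -0.0032 -0.0006] t 13.45 pos [ 555.2 -245.1   28.8] yaw 4.97 F [0.7 3.3 5. ] w 16.7 g 30.0
t: 13.85
ee_pos: [553.4, -244.8, 20.8]
orientation: [-3.138, -0.136, 0.001]
ft_force: [1.1, 3.8, 1.0]
width: 16.4
grasp_force: 30.0
shift [-1.5 -0.  -0.1] turn [-0.0004  0.0004 -0.0005] t 13.85 pos [ 553.4 -244.8   20.8] yaw 4.97 F [1.1 3.8 1. ] w 16.4 g 30.0
```

```bash
python3 -m inch '[[[0,0,1,0,0,0,0],[0,0,2,0,0,0,0],[0,0,2,0,0,0,0]]]'
python3 - <<'E'
from h import *
b=optics.get_image("side"); o=status.get_obs()["ee_pos"]; c,s=np.cos(.0876),np.sin(.0876)
for z in(60,66,75): print(z,proj(b,[[552+c*k,-244.9+s*k,z] for k in(-100,-65,65,90)]).round(1).tolist())
g=b["frame"].astype(int).max(2)
for u in (282,285,331,335,340,344): print(u,g[130:170,u].tolist())
E
```

```text
t: 14.15
ee_pos: [553.5, -244.8, 20.6]
orientation: [-3.138, -0.136, 0.0]
ft_force: [-6.2, 6.0, 19.8]
width: 16.7
grasp_force: 30.0
60 [[344.3, 150.2], [333.2, 150.1], [291.9, 149.8], [284.0, 149.8]]
66 [[344.4, 148.6], [333.3, 148.6], [291.9, 148.3], [283.9, 148.2]]
75 [[344.6, 146.3], [333.4, 146.2], [291.8, 145.9], [283.8, 145.8]]
282 [181, 184, 181, 186, 179, 178, 181, 180, 180, 182, 182, 178, 182, 182, 179, 178, 168, 149, 133, 125, 129, 126, 114, 119, 152, 173, 182, 182, 182, 181, 180, 180, 171, 150, 125, 115, 115, 114, 114, 118]
285 [182, 183, 184, 181, 181, 181, 179, 179, 182, 182, 181, 182, 183, 180, 179, 178, 167, 146, 130, 125, 126, 126, 113, 118, 149, 173, 181, 179, 179, 181, 182, 178, 173, 149, 125, 118, 118, 118, 116, 121]
331 [181, 181, 180, 180, 183, 181, 181, 181, 181, 182, 181, 179, 178, 179, 183, 179, 175, 157, 115, 75, 50, 48, 82, 128, 158, 167, 169, 168, 163, 152, 134, 113, 101, 97, 95, 97, 98, 101, 104, 106]
335 [182, 179, 179, 179, 180, 181, 182, 181, 180, 185, 180, 179, 183, 182, 184, 184, 175, 156, 117, 74, 49, 55, 86, 129, 157, 167, 167, 166, 164, 163, 160, 149, 125, 101, 97, 95, 102, 123, 148, 155]
340 [179, 181, 180, 181, 179, 184, 180, 179, 180, 180, 183, 181, 182, 182, 181, 182, 176, 158, 123, 78, 54, 52, 91, 145, 171, 183, 185, 182, 183, 182, 182, 181, 185, 180, 171, 150, 127, 118, 115, 114]
344 [181, 180, 180, 180, 181, 181, 181, 179, 179, 182, 179, 179, 181, 179, 181, 183, 177, 160, 126, 91, 67, 60, 94, 143, 173, 180, 183, 182, 185, 185, 184, 183, 183, 181, 172, 150, 124, 117, 115, 113]
```

The bar now shows at v≈150.3 at both ends, where home predicts 150.1, and the floor pushes back with 20 N. It is home, so I'll release and rise.

```bash
python3 -m inch '[[[0,0,-2,0,0,0,0],[0,0,-2,0,0,0,60],[0,0,-2,0,0,0,60],[0,0,-2,0,0,0,60],[0,0,-2,0,0,0,60],[0,0,-2,0,0,0,60],[0,0,-2,0,0,0,60],[0,0,-2,0,0,0,60],[0,0,-20,0,0,0,60],[0,0,-45,0,0,0,60],[0,0,-75,0,0,0,60],[0,0,-95,0,0,0,80],[0,0,-105,0,0,0,100],[0,0,-110,0,0,0,100],[0,0,-110,0,0,0,100]]]'; python3 go.py 538.8 156.8 129 2.9
python3 - <<'E'
from h import *
b=optics.get_image("side");g=b["frame"].astype(int).max(2)
print([int(140+g[140:156,u].argmin()) for u in (331,335,340,344)])
E
```

```text
t: 15.7
ee_pos: [553.5, -245.0, 128.9]
orientation: [3.139, 0.136, 0.0]
ft_force: [-0.1, -0.5, -0.2]
width: 81.3
grasp_force: 0.0
shift [ 2.010e+01 -4.015e+02 -2.000e-01] turn [ 0.0001 -0.0001  0.0362] t 15.7 pos [ 553.5 -245.   128.9] yaw 4.97 F [-0.1 -0.5 -0.2] w 81.3 g 0.0
[150, 150, 151, 151]
```

```bash
python3 -m inch '[[[1,-20,0,0,0,0.005,100],[3,-60,0,0,0,0.01,100],[5,-105,0,0,0,0.02,100],[7,-150,0,0,0,0.03,100],[10,-195,0,0,0,0.036,100],[12,-240,0,0,0,0.036,100],[14,-285,0,0,0,0.036,100],[17,-330,0,0,0,0.036,100],[19,-370,0,0,0,0.036,100],[20,-392,0,0,0,0.036,100],[20,-401.5,0,0,0,0.036,100],[20,-401.5,0,0,0,0.036,100],[20,-401.5,20,0,0,0.036,100],[20,-401.5,50,0,0,0.036,100],[20,-401.5,80,0,0,0.036,100],[20,-401.5,103,0,0,0.036,100],[20,-401.5,115,0,0,0.036,100],[20,-401.5,120,0,0,0.036,100],[20,-401.5,120,0,0,0.036,100],[20,-401.5,120,0,0,0.036,100]]]'; python3 go.py 538.8 156.8 9 2.9
```

```text
t: 17.75
ee_pos: [539.5, 156.6, 9.7]
orientation: [-3.14, -0.079, -0.002]
ft_force: [-0.1, 0.3, 0.1]
width: 88.1
grasp_force: 0.0
shift [-0.7 -0.2  0.7] turn [-0.0003 -0.0014 -0.0002] t 17.75 pos [539.5 156.6   9.7] yaw 2.89 F [-0.1  0.3  0.1] w 88.1 g 0.0
```

```bash
python3 -m inch '[[[0,0,0,0,0,0,0],[0,0,0,0,0,0,0],[0,0,0,0,0,0,0],[0,0,0,0,0,0,0],[0,0,0,0,0,0,0],[0,0,0,0,0,0,0],[0,0,0,0,0,0,0],[0,0,0,0,0,0,0],[0,0,0,0,0,0,0],[0,0,0,0,0,0,0]]]'; python3 go.py 542.3 -135.3 119 5.0
```

```text
t: 18.75
ee_pos: [538.7, 156.8, 8.8]
orientation: [-3.141, -0.08, -0.0]
ft_force: [0.4, -0.3, -1.7]
width: 16.6
grasp_force: 30.0
shift [ -11.3  291.9 -110.2] turn [-0.     -0.     -0.0365] t 18.75 pos [538.7 156.8   8.8] yaw 2.91 F [ 0.4 -0.3 -1.7] w 16.6 g 30.0
```

```bash
python3 -m inch '[[[0,0,-10,0,0,0,0],[0,0,-30,0,0,0,0],[0,0,-55,0,0,0,0],[0,0,-80,0,0,0,0],[0,0,-100,0,0,0,0],[0,8,-110,0,0,-0.005,0],[-1,25,-110,0,0,-0.01,0],[-2,55,-110,0,0,-0.02,0],[-4,95,-110,0,0,-0.03,0],[-5,135,-110,0,0,-0.0365,0],[-7,175,-110,0,0,-0.0365,0],[-9,210,-110,0,0,-0.0365,0],[-10,240,-110,0,0,-0.0365,0],[-11,265,-110,0,0,-0.0365,0],[-11,280,-110,0,0,-0.0365,0],[-11,288,-110,0,0,-0.0365,0],[-11,292,-110,0,0,-0.0365,0],[-11,292,-110,0,0,-0.0365,0],[-11,292,-110,0,0,-0.0365,0],[-11,292,-110,0,0,-0.0365,0]]]' | grep -E "grasp|width"; python3 go.py 542.3 -135.3 20.9 5.0
python3 - <<'E'
from h import *
b=optics.get_image("side"); o=status.get_obs()["ee_pos"]; c,s=np.cos(.0876),np.sin(.0876)
print(proj(b,[o+[c*k,s*k,39] for k in(-110,-90,0,65,110)]).round(1).tolist())
g=b["frame"].astype(int).max(2); print([(u,int(115+g[115:150,u].argmin())) for u in(285,290,340,345)])
v=int(115+g[115:150,340].argmin()); print(v,g[v,265:295].tolist(),g[v,340:360].tolist())
E
```

```text
width: 16.7
grasp_force: 30.0
shift [-0.3  0.7 97.9] turn [-0.0002  0.0002  0.0011] t 20.75 pos [ 542.6 -134.6  118.8] yaw 5.07 F [ 1.1 -0.3 -1.8] w 16.7 g 30.0
[[351.6, 144.3], [344.6, 144.3], [312.9, 144.0], [290.0, 143.9], [274.1, 143.8]]
[(285, 145), (290, 145), (340, 145), (345, 145)]
145 [180, 179, 182, 180, 180, 178, 178, 176, 179, 173, 157, 146, 133, 126, 114, 109, 104, 100, 96, 88, 78, 64, 49, 49, 45, 46, 49, 49, 44, 44] [39, 43, 43, 42, 44, 43, 45, 46, 44, 45, 48, 77, 121, 160, 175, 178, 178, 180, 179, 180]
```

Level and aligned: seen v 145, u 274–351.5, against a predicted v 144, u 274–351.6. I'll press it in.

```bash
python3 -m inch '[[[0,0,10,0,0,0,0],[0,0,30,0,0,0,0],[0,0,50,0,0,0,0],[0,0,65,0,0,0,0],[0,0,74,0,0,0,0],[0,0,78,0,0,0,0],[0,0,80,0,0,0,0],[0,0,82,0,0,0,0],[0,0,84,0,0,0,0],[0,0,86,0,0,0,0],[0,0,88,0,0,0,0],[0,0,90,0,0,0,0],[0,0,92,0,0,0,0]]]' | grep -E "ee_|force"
python3 -m inch '[[[0,0,2,0,0,0,0],[0,0,4,0,0,0,0],[0,0,6,0,0,0,0],[0,0,7,0,0,0,0],[0,0,8,0,0,0,0],[0,0,8,0,0,0,0]]]'
python3 - <<'E'
from h import *
b=optics.get_image("side"); c,s=np.cos(.0876),np.sin(.0876)
for z in(60,70): print(z,proj(b,[[542.3+c*k,-135.3+s*k,z] for k in(-100,65)]).round(1).tolist())
g=b["frame"].astype(int).max(2); print([(u,int(150+g[150:185,u].argmin()),g[150:185,u].min()) for u in(288,290,337,340,345)])
E
```

```text
ee_pos: [544.2, -135.5, 28.5]
ft_force: [0.6, 3.4, 4.2]
grasp_force: 30.0
t: 22.7
ee_pos: [542.5, -135.3, 20.5]
orientation: [-3.138, -0.137, 0.0]
ft_force: [-6.1, 4.8, 21.0]
width: 16.8
grasp_force: 30.0
60 [[346.3, 171.5], [290.9, 171.2]]
70 [[346.4, 168.9], [290.8, 168.5]]
[(288, 171, np.int64(57)), (290, 172, np.int64(51)), (337, 172, np.int64(45)), (340, 172, np.int64(49)), (345, 171, np.int64(47))]
```

Home, with the same signature as the first: the floor pushes back with 21 N and the bar shows at v≈171.5. I'll release and retreat.

```bash
python3 -m inch '[[[0,0,-2,0,0,0,0],[0,0,-2,0,0,0,60],[0,0,-2,0,0,0,60],[0,0,-2,0,0,0,60],[0,0,-2,0,0,0,60],[0,0,-2,0,0,0,60],[0,0,-2,0,0,0,60],[0,0,-2,0,0,0,60],[0,0,-20,0,0,0,60],[0,0,-45,0,0,0,60],[0,0,-75,0,0,0,60],[0,0,-110,0,0,0,60],[0,0,-150,0,0,0,60],[0,0,-190,0,0,0,60],[0,0,-200,0,0,0,60],[0,0,-200,0,0,0,60]]]'
python3 -m inch '[[[-30,-40,0,0,0,0,60],[-60,-80,0,0,0,0,60],[-90,-120,0,0,0,0,60],[-100,-160,0,0,0,0,60],[-100,-200,0,0,0,0,60],[-100,-240,0,0,0,0,60],[-100,-270,0,0,0,0,60],[-100,-280,0,0,0,0,60],[-100,-280,0,0,0,0,60],[-100,-280,0,0,0,0,60]]]'
python3 - <<'E'
from h import *
a=optics.get_image("top");b=optics.get_image("side")
A=cv2.resize(a["frame"][80:240,270:480,::-1],None,fx=2.5,fy=2.5,interpolation=3);B=cv2.resize(b["frame"][130:210,260:370,::-1],None,fx=2.5,fy=2.5,interpolation=3)
B=np.pad(B,((0,A.shape[0]-B.shape[0]),(0,0),(0,0)));cv2.imwrite("pics/g5.png",cv2.convertScaleAbs(np.hstack([A,B]),alpha=1.4))
c,s=np.cos(.0876),np.sin(.0876)
for x,y in((542.3,-135.3),(551.9,-244.9)): print(proj(a,[[x+c*k,y+s*k,60] for k in(-110,0,110)]).round(1).tolist())
E
```

```text
t: 24.35
ee_pos: [543.6, -135.7, 220.6]
orientation: [3.137, 0.137, 0.006]
ft_force: [0.2, 0.7, -0.6]
width: 52.8
grasp_force: 0.0
t: 25.35
ee_pos: [418.0, 134.0, 217.9]
orientation: [3.138, 0.138, -0.003]
ft_force: [-0.2, 0.1, 0.6]
width: 52.6
grasp_force: 0.0
[[399.0, 232.5], [392.4, 185.2], [386.1, 139.7]]
[[447.3, 227.4], [439.7, 180.2], [432.5, 134.9]]
```

View pics/g5.png

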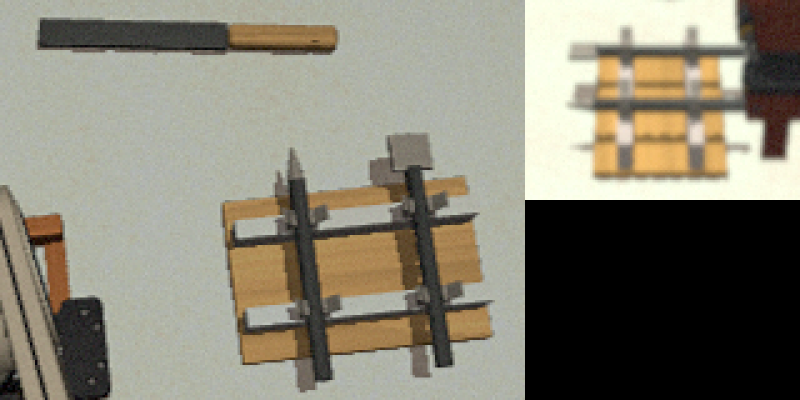

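The picture shows both chisels seated in their clips. The point chisel runs from (387,139) to (399,232) and the broad chisel from (433,133) to (448,227), both within 2 px of prediction. The rasp has not moved and the gripper is clear.

```bash
python3 -c "
from workcell import ctrl
print(ctrl.close_job())"
```

```text
the job is handed in; nothing more can be done
None
```

Both chisels are pressed home in the rack by camera and force checks (broad at y = -55, point at +55), the rasp is undisturbed, and the job was handed in at about 25 s; no verdict came back, and one height-finding touch on the broad chisel read 61 N at the wrist, through the closed fingertips.

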